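Pry open the filter cover and lift out the strainer

ROBOT

A 6-joint arm with a two-finger parallel gripper is mounted at the origin on the work surface. World frame = base frame: x ahead of the robot, y to its left, z up, the work surface at z = 0. Lengths are in mm, angles in rad, forces in N, time in s.
With the tool pointing down it reaches from about 300 to 775 mm from the base axis. Payload 14.6 kg.
Tool frame: the origin (TCP) lies midway between the tips of the shut fingers; the grasp point (between the pads) lies 19 mm behind it; z points along the fingers, y is the line along which they close (so a half turn about z gives the same grasp; the last joint's range is limited). The gripper opens to 94 mm and grips with 3 to 60 N. Pads are 16 mm wide; open, the fingers measure 119 mm over their backs; the gripper's body (75 mm by 177 mm) begins 78 mm behind the grasp point.
Start: joints at [-1.245, 0.3, 1.521, -0, 1.321, -0.067], TCP at [210.519, -508.105, 205.446] pointing down, gripper open.
Joint ranges: [-3.03, 3.03], [-0.79, 2.21], [0.23, 2.52], [-1.04, 4.18], [0, 3.07], [-2.55, 2.55]. Speed limits (rad/s): [2.22, 2.22, 2.57, 3.14, 3.14, 3.14].

INTERFACE

Orientations are given as [roll, pitch, yaw] about the fixed x, y, z axes, in that order (R = Rz(yaw) Ry(pitch) Rx(roll)).
In Python, from cell import manip gives the robot as it stands.
- The arm moves only by the shell command python3 -m creep 'ROWS' [OPENING] [FORCE]. ROWS is text: rows parted by semicolons, each of 6 numbers parted by spaces: the shift along the tool's x, y, z normalised to -1 to 1, where 1 is 4 cm, then the turn, a rotation vector about the tool's x, y, z normalised to -1 to 1, where 1 is pi rad. In form: dx dy dz ax ay az; .... A call has 1 to 20 rows; each row shifts and turns the commanded pose from where the row before left it, along the tool's axes as they then stand; what a row does not reach is not made up. A row lasts 1/8 s, in which the tool goes at most 62.5 mm and 10.7 degrees, less where a joint would pass 70% of its speed; a pose out of reach is approached as far as the arm can. A call with a number of a shift or a turn outside -1 to 1 is refused whole. A call with a gripper value outside its range is refused whole. OPENING is the closure, from 0 (fully open) to 1 (shut), set as the call begins (- or left out, the last holds). The fingers move at their own pace and stop on an object; FORCE is the grip in N (left out, the last holds). Time passes only in rows, so rows that do not move let the fingers close. It gives the time, the measured TCP pose, the force, the opening and the grip force at its end, in the units of the state.
- manip.read_state(): the state, without advancing time (a new reading comes with each control period).
- manip.camera(name): name is "scene" or "top" or "wrist"; returns a dict with "color" (420x560x3 uint8, red, green, blue), "range_z" (420x560 float32, mm along the optical axis (not along the pixel's ray), 0 where there is no reading), "camera_matrix" (3x3 intrinsics, pixels), "T" (4x4, takes a point from camera to world coordinates). Camera axes: x right, y down, z forward; pixel columns grow to the right and rows downward; lengths in mm; the calibration is good to about 2 mm. A picture is of the moment at which its call begins.
- manip.sign_off(): hands the job in; it is judged then, once.
The state is a dict: "clock": time; "joints": joint angles; "qd": joint speeds; "effort": joint torques, N m; "eef_pos": TCP position; "eef_rot": TCP orientation; "wrist_force": force on the tool from outside, world axes, zero at the start; "moment": the same for the moment, N m; "finger_gap": finger opening in mm; "finger_force": force on a finger pad.
Only numpy, scipy, OpenCV 4.12 (cv2) and the standard library are available. Lean on these libraries where they do the work, as an engineer would, in place of code of your own. Each camera call takes 0.05 s, during which the arm holds its last target. There are 200 camera calls.

TASK

On the boiler bench, use the scraper's blade under the yellow lip, not the gripper's fingers, to lever the blue filter cover up until it stands upright or further back, then lay the scraper back down on the worktop. Draw the strainer cartridge out of its leaning tube by the orange head, turn it upright (foot straight down) and finish while still holding it still in the gripper, its foot at least 15 cm above the worktop and touching nothing else, with the cover left open. Leave everything else on the worktop where it is.

Things in the scene. Friction and masses are not known exactly. Their poses are not given: they have to be found in the camera images.
- housing: White open-topped filter housing, immovable on the worktop: 115 mm deep (x -65 to +50), 130 mm wide (y), rim at z = 70 mm; 26 mm copper pipe stubs on both sides at z = 30 mm. Origin on the worktop under it, x from its front (lip side, facing the robot) to its hinge side, z up. A grey tube leaning to the front stands inside.
- tube_mouth (a point): Centre of the mouth of the housing's grey square tube (44 mm outside, 33 mm bore), at (-10, 0, 72) mm in the housing's frame; the axes are the housing's. The tube leans 0.70 rad (40 deg) from vertical, mouth to the front: its upward axis is (-0.644, 0, 0.765).
- cover (a joint): Hinge of the blue hood over the housing: 0 = shut, grows as it swings up and back, 1.57 = lip straight above the hinge, stop at 1.85 rad. Stiff hinge (0.15 N m friction): the 0.15 kg cover stays where it is left; about 2 N up at the lip lifts it. Shut, the hood is 117 mm deep, 130 mm wide, 57 mm tall and hides the cartridge.
- cover_hinge (a point): Middle of the cover's hinge line, at (52, 0, 72) mm in the housing's frame; the line runs along the housing's y. Axes as the housing's.
- cover_lip (a point): Middle of the front edge of the cover's yellow lip, on its underside, 139 mm from the hinge line. Shut, the lip is level, 4 mm thick, 100 mm wide, its underside 72 mm above the worktop, and overhangs the housing's front face by 22 mm, free beneath. Axes turn with the cover: x from lip to hinge, z out of its top.
- scraper: Red-handled scraper lying flat on the worktop, about 90 g. Origin on its underside at the handle's blade end. Handle from x = -85 to 0 mm, 24 mm wide (y), 22 mm tall (z 0 to 22); flat rigid steel blade from x = 0 to 70 mm, 40 mm wide, 2 mm thick, at mid-height (z 10 to 12 mm).
- scraper_grip (a point): Point on the scraper's handle axis to grip across y, at (-25, 0, 11) mm in the scraper's frame.
- scraper_tip (a point): Middle of the blade's front edge, at (70, 0, 11) mm in the scraper's frame (95 mm ahead of scraper_grip, at the same height).
- cartridge: Strainer cartridge, about 140 g, loose in the leaning tube, 60 mm deep with 1.5 mm play; comes out only along its axis. Origin at the foot's centre, z along its axis to the head, y = housing's y. Steel strainer 30 mm across, z 0 to 60 mm; black collar 44 mm across, z 60 to 66, resting on the tube's mouth; orange square head 26 x 26 mm, z 66 to 106.
- cartridge_grip (a point): Point on the cartridge's axis in the orange head, 90 mm from the foot; axes as the cartridge's. Best gripped along the axis with the fingers closing along its y.
- wrench: Steel wrench lying on the worktop, bystander. Origin under it.
- mug: White mug, 80 mm across, 90 mm tall, bystander. Origin under it.
- paste_tin: White jar with green lid, 70 mm across, 60 mm tall, bystander. Origin under it.
- tape_roll: Cardboard-coloured ring (roll), 90 mm across, 25 mm tall, bystander. Origin under it.
- spray: Green can, 60 mm across, 170 mm tall, bystander. Origin under it.
- tee: Brass pipe tee, 50 mm long, 32 mm tall, bystander. Origin under it.
- parts_tray: Grey open tray, 120 x 160 x 40 mm, bystander. Origin under it.
There are look-alikes about, which are no part of the job. What is shaped like the housing but green or pink is not meant.

How it is judged:
By the outcome, as a careful person would: the job done as asked, in the order asked, and still so for the second after the job is handed in, while the arm keeps its last pose, push and grip.
It also fails if it takes over 67 s, if anything falls off the work surface, if the arm or the gripper's body presses on something with over 40 N, if the wrist force passes 120 N, or if a joint passes its speed limit or range.

## Working session

There is one attempt and no reset: what is moved stays moved. The work goes in short steps, Python scripts to look and compute and a shell command to move; the robot and the scene stay as the last step left them, time stands still between calls to the robot, and variables do not carry over. Pictures are saved under pics/ and viewed, at most 10 in all, crops included, and the job is handed in when it is done.

```bash
ls; mkdir -p pics
python3 - <<'E'
from cell import manip
import cv2,numpy as np
a=[]
for n in("scene","top"):
    c=manip.camera(n); np.savez(f"pics/{n}0.npz",**c)
    cv2.imwrite(f"pics/{n}0.png",c["color"][:,:,::-1]); print(n,c["T"].round(3).tolist(),c["camera_matrix"].tolist())
print(manip.read_state())
E
```

```text
pics
scene [[-0.219, 0.595, -0.773, 1354.535], [0.976, 0.142, -0.167, 195.681], [0.011, -0.791, -0.612, 763.392], [0.0, 0.0, 0.0, 1.0]] [[390.9422856964052, 0.0, 277.7487224890673], [0.0, 390.9422856964052, 206.62460337795466], [0.0, 0.0, 1.0]]
top [[0.008, -0.997, 0.072, 408.535], [-1.0, -0.006, 0.021, -1.478], [-0.02, -0.072, -0.997, 1333.796], [0.0, 0.0, 0.0, 1.0]] [[396.28826561935927, 0.0, 285.1943109865559], [0.0, 396.28826561935927, 212.61114303238045], [0.0, 0.0, 1.0]]
{'clock': 0.1, 'joints': array([-1.24460016e+00,  3.00401805e-01,  1.52150206e+00, -4.74878679e-06,
        1.32073058e+00, -6.66071924e-02]), 'qd': array([-0.00129625, -0.00234975, -0.0011488 ,  0.00053446, -0.000213  ,
       -0.00015486]), 'effort': array([ 6.58025729e-04, -5.32650483e+01, -3.53287375e+01,  7.09647057e-02,
        2.34569359e-02, -6.39687300e-05]), 'eef_pos': array([ 210.44519385, -507.88975806,  204.95777833]), 'eef_rot': array([-3.14055287e+00, -6.47496918e-05,  3.92804505e-01]), 'wrist_force': array([-0.37787269, -0.70238581, -0.32269751]), 'moment': array([-0.02584034,  0.00359159, -0.0069417 ]), 'finger_force': 0.0, 'finger_gap': 93.81296866045024}
```

View pics/scene0.png

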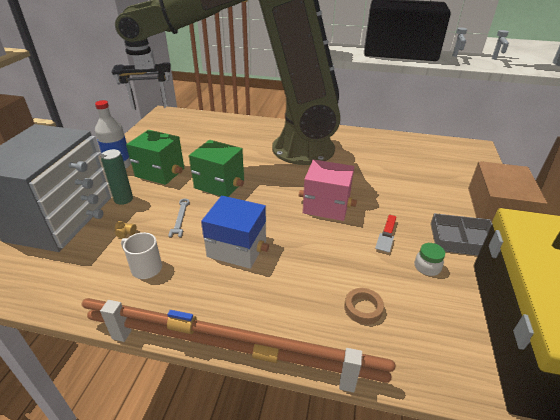

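View pics/top0.png

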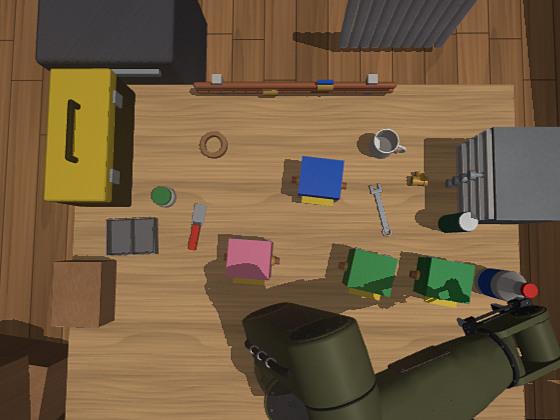

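The pictures show several hood-shaped boxes. Candidates in the top view are blue on white (320,180), pink (250,258), green (372,272) and green (445,280). Only the blue one at (320,180) fits: white housing, blue cover, yellow lip at (318,201). There is one red-handled scraper at (197,226), its blade towards the far side. I'll confirm both in one crop and measure.

```bash
cat > h.py <<'E'
import numpy as np,cv2
from cell import manip
from scipy.spatial.transform import Rotation as Ro
def cloud(c):
    K=c["camera_matrix"];T=c["T"];z=c["range_z"]
    v,u=np.mgrid[:z.shape[0],:z.shape[1]]
    p=np.stack([(u-K[0,2])/K[0,0]*z,(v-K[1,2])/K[1,1]*z,z],-1)
    return p@T[:3,:3].T+T[:3,3]
def rect(p):
    (x,y),(w,h),a=cv2.minAreaRect(p[:,:2].astype(np.float32)); return np.round([x,y,w,h,a],1)
E
python3 - <<'E'
from h import *
for n,B in(("top",((150,215,290,350),(198,255,183,212))),("scene",((190,270,195,275),(210,255,370,405)))):
    c=dict(np.load(f"pics/{n}0.npz")); P=cloud(c); hsv=cv2.cvtColor(c["color"],cv2.COLOR_RGB2HSV); H,S,V=[hsv[...,i].astype(int) for i in range(3)]
    valid=c["range_z"]>0
    def m(b,f):
        M=np.zeros(H.shape,bool);M[b[0]:b[1],b[2]:b[3]]=1; return P[M&f&valid]
    for nm,b,f in(("blue",B[0],(H>105)&(H<130)&(S>150)),("lip",B[0],(H>22)&(H<35)&(S>170)&(V>120)),("red",B[1],((H<6)|(H>172))&(S>150)),("blade",B[1],(S<60)&(V>90))):
        q=m(b,f)
        if len(q)<5: print(n,nm,len(q));continue
        if nm=="blue": q=q[q[:,2]>np.percentile(q[:,2],90)-6]
        print(n,nm,len(q),"mean",q.mean(0).round(1),"z",np.percentile(q[:,2],[5,50,95]).round(1),"rect",rect(q))
        d=q[:,:2]-q[:,:2].mean(0);w,V2=np.linalg.eigh(d.T@d);print("   axis deg",np.degrees(np.arctan2(V2[1,1],V2[0,1])).round(1), 'corners',cv2.boxPoints(cv2.minAreaRect(q[:,:2].astype(np.float32))).round(0).tolist())
c=cv2.imread("pics/top0.png")[145:260,180:360]
cv2.imwrite("pics/crop.png",cv2.resize(c,None,fx=4.4,fy=4.4,interpolation=cv2.INTER_CUBIC))
E
```

```text
top blue 1410 mean [606.4 -83.9 129.6] z [126.6 129.4 133. ] rect [606.5 -84.  126.8 115.8  83.4]
   axis deg 83.9 corners [[542.0, -140.0], [657.0, -154.0], [671.0, -28.0], [556.0, -14.0]]
top lip 201 mean [537.7 -76.5  76.2] z [72.  75.9 80.8] rect [537.8 -76.6  97.5  21.2  84. ]
   axis deg 83.5 corners [[522.0, -124.0], [543.0, -126.0], [554.0, -29.0], [532.0, -27.0]]
top red 181 mean [420.  328.5  21.8] z [17.2 22.  26.1] rect [420.8 330.7  28.9  82.9  79.6]
   axis deg 169.4 corners [[377.0, 324.0], [459.0, 309.0], [464.0, 337.0], [383.0, 352.0]]
top blade 231 mean [499.9 316.   11.4] z [ 4.9 11.8 16. ] rect [497.5 318.3  45.1  69.6  81. ]
   axis deg 169.6 corners [[460.0, 302.0], [528.0, 291.0], [535.0, 335.0], [467.0, 346.0]]
scene blue 1411 mean [609.5 -80.8 130.5] z [128.5 130.5 132.5] rect [605.9 -82.4 129.2 120.9  83.2]
   axis deg 79.9 corners [[538.0, -139.0], [658.0, -154.0], [673.0, -25.0], [553.0, -11.0]]
scene lip 0
scene red 139 mean [422.5 331.7  24.2] z [21.5 24.1 26.9] rect [422.1 331.8  22.1  81.4  79.9]
   axis deg 169.6 corners [[380.0, 328.0], [460.0, 314.0], [464.0, 336.0], [384.0, 350.0]]
scene blade 250 mean [497.3 317.9  14.3] z [11.7 14.1 18.6] rect [495.5 318.5  41.4  72.4  79.3]
   axis deg 168.7 corners [[456.0, 305.0], [527.0, 291.0], [535.0, 332.0], [464.0, 346.0]]
```

View pics/crop.png

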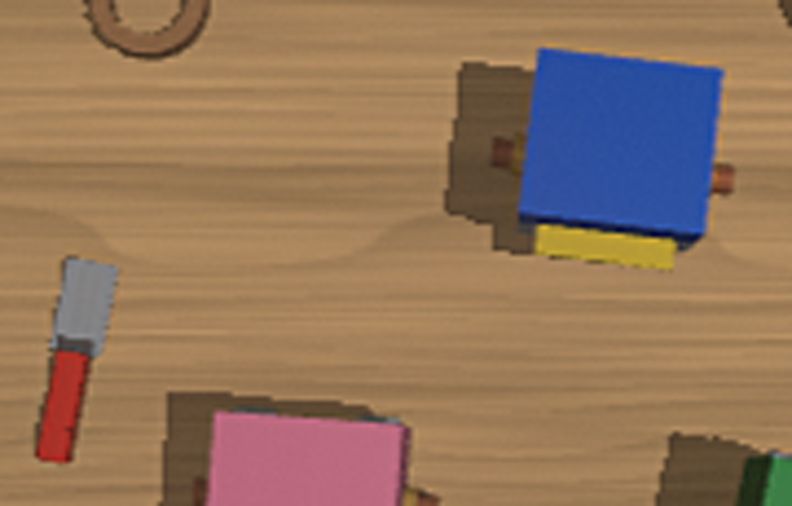

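The crop confirms it: white housing with blue cover and yellow lip at crop (600,250), and the scraper with handle at (62,400) and blade at (85,305). Lip height (~76), hood top (~130), and sizes (127x116 hood, 97x21 lip) match the description. Housing origin ≈ (613,-84.7), yaw -0.113; scraper grip ≈ (438.7,327.3), yaw -0.183.

```bash
cat >> h.py <<'E'
def plan(pos,rpy,n,start=None):
    """constant row (shift, then turn) that takes the tool in n rows to the target"""
    s=manip.read_state(); p0,r0=start or (s["eef_pos"],s["eef_rot"])
    A=Ro.from_euler("xyz",r0);B=Ro.from_euler("xyz",rpy)
    w=(A.inv()*B).as_rotvec(); p=A.inv().apply(np.array(pos)-p0)
    S=sum(Ro.from_rotvec(w*k/n).as_matrix() for k in range(n))
    d=np.linalg.solve(S,p)
    print(n,"rows:",np.r_[d/40,w/n/np.pi].round(4),"mm/row",np.linalg.norm(d).round(1),"deg/row",np.degrees(np.linalg.norm(w)/n).round(2))
def st():
    s=manip.read_state();print({k:np.round(s[k],3).tolist() for k in("clock","joints","eef_pos","eef_rot","wrist_force","finger_gap","finger_force")})
E
python3 - <<'E'
from h import *
plan([438.7,327.3,120],[np.pi,0,np.pi-.183],36)
E
```

```text
36 rows: [ 0.7593  0.2653  0.0591 -0.     -0.     -0.0227] mm/row 32.3 deg/row 4.08
```

```bash
python3 -m creep '.759 .265 0 0 0 -.0227;.759 .265 0 0 0 -.0227;.759 .265 0 0 0 -.0227;.759 .265 0 0 0 -.0227;.759 .265 0 0 0 -.0227;.759 .265 0 0 0 -.0227;.759 .265 0 0 0 -.0227;.759 .265 0 0 0 -.0227;.759 .265 0 0 0 -.0227;.759 .265 0 0 0 -.0227;.759 .265 0 0 0 -.0227;.759 .265 0 0 0 -.0227;.759 .265 0 0 0 -.0227;.759 .265 0 0 0 -.0227;.759 .265 0 0 0 -.0227;.759 .265 0 0 0 -.0227;.759 .265 0 0 0 -.0227;.759 .265 0 0 0 -.0227;.759 .265 0 0 0 -.0227;.759 .265 0 0 0 -.0227' .36 60 && python3 -m creep '.759 .265 .133 0 0 -.0227;.759 .265 .133 0 0 -.0227;.759 .265 .133 0 0 -.0227;.759 .265 .133 0 0 -.0227;.759 .265 .133 0 0 -.0227;.759 .265 .133 0 0 -.0227;.759 .265 .133 0 0 -.0227;.759 .265 .133 0 0 -.0227;.759 .265 .133 0 0 -.0227;.759 .265 .133 0 0 -.0227;.759 .265 .133 0 0 -.0227;.759 .265 .133 0 0 -.0227;.759 .265 .133 0 0 -.0227;.759 .265 .133 0 0 -.0227;.759 .265 .133 0 0 -.0227;.759 .265 .133 0 0 -.0227;0 0 0 0 0 0;0 0 0 0 0 0'
python3 - <<'E'
from h import *
st();plan([438.7,327.3,4],[np.pi,0,np.pi-.183],5)
E
```

```text
clock: 2.6
eef_pos: [648.6, -111.6, 204.9]
eef_rot: [-3.141, -0.0, 1.821]
wrist_force: [0.5, 0.6, -0.2]
finger_gap: 60.1
finger_force: 0.0
clock: 4.85
eef_pos: [438.4, 326.4, 120.4]
eef_rot: [3.142, 0.0, 2.959]
wrist_force: [0.4, -0.4, -0.2]
finger_gap: 60.1
finger_force: 0.0
{'clock': 4.85, 'joints': [0.573, 0.377, 1.626, -0.0, 1.138, -0.815], 'eef_pos': [438.353, 326.365, 120.426], 'eef_rot': [3.142, 0.0, 2.959], 'wrist_force': [0.357, -0.364, -0.171], 'finger_gap': 60.069, 'finger_force': 0.0}
5 rows: [-0.0008  0.0049  0.5821  0.      0.      0.    ] mm/row 23.3 deg/row 0.01
```

```bash
python3 -m creep '0 0 .7 0 0 0;0 0 .7 0 0 0;0 0 .7 0 0 0;0 .02 .5 0 0 0;0 0 .3 0 0 0;0 0 0 0 0 0' && python3 -m creep '0 0 0 0 0 0;0 0 0 0 0 0;0 0 0 0 0 0;0 0 0 0 0 0;0 0 0 0 0 0' 1 50 && python3 -m creep '0 0 -.3 0 0 0;0 0 -.7 0 0 0;0 0 -.7 0 0 0;0 0 -.3 0 0 0;0 0 0 0 0 0;0 0 0 0 0 0'
python3 - <<'E'
from h import *
for n in("scene","wrist"):
    c=manip.camera(n); np.savez(f"pics/{n}1.npz",**c)
    cv2.imwrite(f"pics/{n}1.png",c["color"][:,:,::-1])
a,b=cv2.imread("pics/scene1.png"),cv2.imread("pics/wrist1.png")
cv2.imwrite("pics/m1.png",np.hstack([cv2.resize(a[90:290,300:500],(400,400)),cv2.resize(b,(400,400))]))
E
```

```text
clock: 5.6
eef_pos: [438.2, 326.9, 3.9]
eef_rot: [-3.141, -0.001, 2.959]
wrist_force: [0.6, -0.7, 0.5]
finger_gap: 60.2
finger_force: 0.0
clock: 6.22
eef_pos: [438.1, 327.5, 4.5]
eef_rot: [3.141, 0.0, 2.96]
wrist_force: [-0.7, -0.1, 2.5]
finger_gap: 23.8
finger_force: 50.0
clock: 6.98
eef_pos: [437.6, 327.1, 83.3]
eef_rot: [-3.141, -0.001, 2.96]
wrist_force: [0.1, 0.0, -1.1]
finger_gap: 23.7
finger_force: 50.0
```

View pics/m1.png

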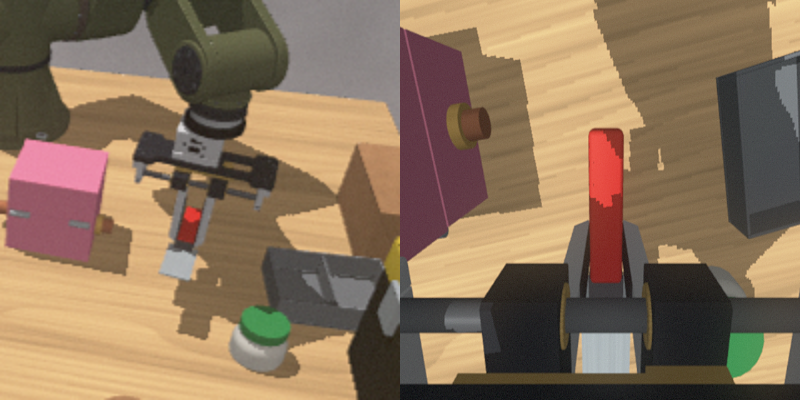

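The left half shows the scraper clamped by its handle with the blade at about (178,263), clear of the bench. The right half shows the handle straight between the fingers. Next I measure the blade's true pose relative to the TCP.

Run:
```python
from h import *
st()
c=dict(np.load("pics/scene1.npz"));P=cloud(c);s=manip.read_state()
R=Ro.from_euler("xyz",[np.pi,0,np.pi-.183])
q=R.inv().apply(P.reshape(-1,3)-s["eef_pos"]).reshape(P.shape)  # tool frame, blade along -x
hsv=cv2.cvtColor(c["color"],cv2.COLOR_RGB2HSV)
M=(q[...,0]<-27)&(q[...,0]>-130)&(abs(q[...,1])<30)&(q[...,2]<40)&(q[...,2]>-50)&(c["range_z"]>0)
b=q[M];print(len(b),b.min(0).round(1),b.max(0).round(1))
f=np.polyfit(b[:,0],b[:,2],1);print("z tool vs x",f,"mean",b.mean(0), "y range",np.percentile(b[:,1],[3,97]))
for lo in range(-105,-25,10):
    k=b[(b[:,0]>=lo)&(b[:,0]<lo+10)]
    if len(k):print(lo,len(k),k.mean(0).round(1))
```

```text
{'clock': 7.075, 'joints': [0.575, 0.425, 1.655, 0.0, 1.063, -0.814], 'eef_pos': [437.62, 327.135, 83.326], 'eef_rot': [-3.14, -0.001, 2.96], 'wrist_force': [-0.678, 1.056, -0.791], 'finger_gap': 23.305, 'finger_force': 49.999}
262 [-95.7 -20.3 -19.8] [-27.2  19.9  -4.7]
z tool vs x [ -0.04975538 -13.13899384] mean [-59.26923098   0.35047977 -10.19003092] y range [-18.53462498  18.66401959]
-105 1 [-95.7  17.8 -10.3]
-95 34 [-90.    0.4  -9.4]
-85 41 [-80.1   0.4  -9.5]
-75 35 [-69.9  -1.9  -9.3]
-65 32 [-60.3   1.4  -9.5]
-55 38 [-50.1   0.5  -9.6]
-45 34 [-39.4  -0.4  -9.5]
-35 47 [-31.3   1.4 -13.5]
```

Run:
```python
from h import *
s=manip.read_state();Y=np.pi-.113
plan([409.3,-61.5,170],[np.pi,0,Y],13,([437.6,327.1,170],s["eef_rot"]))
```

```text
13 rows: [-5.780e-02 -7.472e-01  4.000e-04 -0.000e+00 -0.000e+00 -1.700e-03] mm/row 30.0 deg/row 0.3
```

```bash
python3 -m creep '0 0 -.35 0 0 0;0 0 -.7 0 0 0;0 0 -.75 0 0 0;0 0 -.37 0 0 0;-.058 -.747 0 0 0 -.0017;-.058 -.747 0 0 0 -.0017;-.058 -.747 0 0 0 -.0017;-.058 -.747 0 0 0 -.0017;-.058 -.747 0 0 0 -.0017;-.058 -.747 0 0 0 -.0017;-.058 -.747 0 0 0 -.0017;-.058 -.747 0 0 0 -.0017;-.058 -.747 0 0 0 -.0017;-.058 -.747 0 0 0 -.0017;-.058 -.747 0 0 0 -.0017;-.058 -.747 0 0 0 -.0017;-.058 -.747 0 0 0 -.0017' && python3 -m creep '0 0 .4 0 0 0;0 0 .8 0 0 0;0 0 .8 0 0 0;0 0 .5 0 0 0;0 0 .3 0 0 0;0 0 0 0 0 0;0 0 0 0 0 0'
python3 - <<'E'
from h import *
plan([409.3,-61.5,58],[np.pi,0,np.pi-.113],1)
for n in("scene","top"):
    c=manip.camera(n); np.savez(f"pics/{n}2.npz",**c)
    cv2.imwrite(f"pics/{n}2.png",c["color"][:,:,::-1])
    P=cloud(c);O=np.array([613,-84.7,0]);q=(P-O)@Ro.from_euler("z",-.113).as_matrix()
    hsv=cv2.cvtColor(c["color"],cv2.COLOR_RGB2HSV).astype(int)
    M=(abs(q[...,1])<60)&(q[...,0]>-185)&(q[...,0]<-90)&(q[...,2]>50)&(q[...,2]<80)
    b=q[M];print(n,"scraper blade (housing frame)",len(b),b.min(0).round(1),b.max(0).round(1),b.mean(0).round(1))
    L=(abs(q[...,1])<70)&(q[...,0]>-95)&(q[...,0]<-50)&(hsv[...,0]>22)&(hsv[...,0]<35)&(hsv[...,1]>150)&(q[...,2]>55)
    b=q[L]
    if len(b):print("lip",len(b),b.min(0).round(1),b.max(0).round(1),b.mean(0).round(1))
E
```

```text
clock: 9.2
eef_pos: [409.7, -62.1, 171.1]
eef_rot: [3.142, -0.0, 3.03]
wrist_force: [0.1, -0.1, -1.3]
finger_gap: 23.5
finger_force: 50.0
clock: 10.07
eef_pos: [410.4, -61.2, 59.8]
eef_rot: [-3.141, 0.001, 3.03]
wrist_force: [0.6, -0.6, -0.2]
finger_gap: 23.5
finger_force: 50.0
1 rows: [ 0.0276 -0.0098  0.0457 -0.      0.0003  0.0003] mm/row 2.2 deg/row 0.08
scene scraper blade (housing frame) 135 [-184.5  -19.6   65.8] [-139.7   21.1   79.5] [-163.9    1.4   71.1]
top scraper blade (housing frame) 165 [-151.8  -21.4   59.6] [-109.1   18.4   75.1] [-130.1   -1.6   67.3]
lip 217 [-86.3 -51.1  70.5] [-64.2  48.7  84.2] [-75.3  -1.   76.1]
```

```bash
python3 -m creep '-.2 0 .04 0 0 0;-.35 0 0 0 0 0;-.34 0 0 0 0 0;0 0 -.1 0 0 0;0 0 0 0 0 0;0 0 0 0 0 0'
python3 - <<'E'
from h import *
st()
t=np.linspace(0,1.74,41);p=np.c_[-125*np.cos(t),125*np.sin(t)]
d=np.diff(p[::2],axis=0)/40
print([(round(-a,2),round(-b,2)) for a,b in d])
E
```

```text
clock: 10.92
eef_pos: [445.1, -65.1, 61.5]
eef_rot: [3.142, -0.0, 3.03]
wrist_force: [0.5, 0.6, -1.7]
finger_gap: 24.1
finger_force: 50.0
{'clock': 10.925, 'joints': [-0.227, 0.268, 1.937, 0.0, 0.937, -1.685], 'eef_pos': [445.115, -65.077, 61.535], 'eef_rot': [3.142, -0.0, 3.03], 'wrist_force': [0.455, 0.586, -1.735], 'finger_gap': 24.052, 'finger_force': 49.999}
[(np.float64(-0.01), np.float64(-0.27)), (np.float64(-0.04), np.float64(-0.27)), (np.float64(-0.06), np.float64(-0.27)), (np.float64(-0.08), np.float64(-0.26)), (np.float64(-0.1), np.float64(-0.25)), (np.float64(-0.13), np.float64(-0.24)), (np.float64(-0.15), np.float64(-0.23)), (np.float64(-0.17), np.float64(-0.22)), (np.float64(-0.18), np.float64(-0.2)), (np.float64(-0.2), np.float64(-0.18)), (np.float64(-0.22), np.float64(-0.17)), (np.float64(-0.23), np.float64(-0.15)), (np.float64(-0.24), np.float64(-0.13)), (np.float64(-0.25), np.float64(-0.1)), (np.float64(-0.26), np.float64(-0.08)), (np.float64(-0.27), np.float64(-0.06)), (np.float64(-0.27), np.float64(-0.04)), (np.float64(-0.27), np.float64(-0.01)), (np.float64(-0.27), np.float64(0.01)), (np.float64(-0.27), np.float64(0.03))]
```

```bash
python3 -m creep '0 0 -.07 0 0 0;-.01 0 -.13 0 0 0;-.01 0 -.14 0 0 0;-.04 0 -.27 0 0 0;-.06 0 -.27 0 0 0;-.08 0 -.26 0 0 0;-.1 0 -.25 0 0 0;-.13 0 -.24 0 0 0;0 0 0 0 0 0'
python3 - <<'E'
from h import *
c=manip.camera("scene"); cv2.imwrite("pics/s3.png",cv2.resize(c["color"][120:290,150:350,::-1],(700,595),interpolation=cv2.INTER_CUBIC))
st()
E
```

```text
clock: 12.05
eef_pos: [463.3, -67.2, 127.5]
eef_rot: [-3.141, 0.002, 3.03]
wrist_force: [0.9, -0.1, -1.3]
finger_gap: 23.4
finger_force: 50.0
{'clock': 12.1, 'joints': [-0.222, 0.203, 1.838, 0.0, 1.1, -1.681], 'eef_pos': [462.906, -67.11, 127.001], 'eef_rot': [-3.142, 0.001, 3.03], 'wrist_force': [-0.839, 0.23, -1.8], 'finger_gap': 23.524, 'finger_force': 49.999}
```

View pics/s3.png

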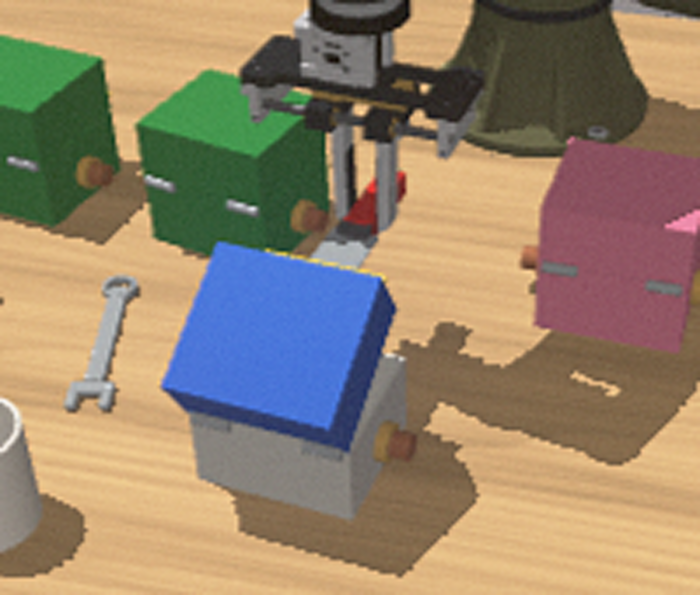

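The blue cover is lifted about 0.5 rad, with the blade (crop 345,250) under the yellow lip and the handle still straight in the fingers. Continuing the arc.

```bash
python3 -m creep '-.15 0 -.23 0 0 0;-.17 0 -.22 0 0 0;-.18 0 -.2 0 0 0;-.2 0 -.18 0 0 0;-.22 0 -.17 0 0 0;-.23 0 -.15 0 0 0;-.24 0 -.13 0 0 0;-.25 0 -.1 0 0 0;-.26 0 -.08 0 0 0;-.27 0 -.06 0 0 0;-.27 0 -.04 0 0 0;-.27 0 -.01 0 0 0;-.27 0 .01 0 0 0;-.27 0 .03 0 0 0;-.08 0 .01 0 0 0;0 0 0 0 0 0;0 0 0 0 0 0'
python3 - <<'E'
from h import *
st()
c=manip.camera("scene"); np.savez("pics/scene4.npz",**c)
cv2.imwrite("pics/s4.png",cv2.resize(c["color"][60:290,130:370,::-1],(620,594),interpolation=cv2.INTER_CUBIC))
P=cloud(c);q=(P-np.array([613,-84.7,0]))@Ro.from_euler("z",-.113).as_matrix()
h=cv2.cvtColor(c["color"],cv2.COLOR_RGB2HSV).astype(int)
M=(h[...,0]>105)&(h[...,0]<130)&(h[...,1]>150)&(abs(q[...,1])<75)&(abs(q[...,0])<200)
b=q[M];print(len(b),b.min(0),b.max(0))
t=b[b[:,0]>np.percentile(b[:,0],60)];b2=b[abs(b[:,1])<55]
# back face (top of hood) plane
U,S,V=np.linalg.svd(b2-b2.mean(0),full_matrices=False);print("normal",V[2].round(3),S.round(1),"angle",np.arctan2(abs(V[2][0]),V[2][2]*np.sign(V[2][0])).round(3))
E
```

```text
clock: 14.22
eef_pos: [594.7, -81.9, 187.6]
eef_rot: [3.142, 0.0, 3.03]
wrist_force: [0.1, 0.0, -0.5]
finger_gap: 23.6
finger_force: 50.0
{'clock': 14.225, 'joints': [-0.198, 0.426, 1.392, 0.0, 1.323, -1.657], 'eef_pos': [594.702, -81.878, 187.624], 'eef_rot': [3.142, 0.0, 3.03], 'wrist_force': [0.121, 0.019, -0.46], 'finger_gap': 23.601, 'finger_force': 49.999}
1011 [ 58.30539446 -62.56693617  63.55648214] [130.68920774  65.99915172 189.32665693]
normal [ 0.97  -0.009  0.243] [931.1 576.2 395.7] angle 1.326
```

View pics/s4.png

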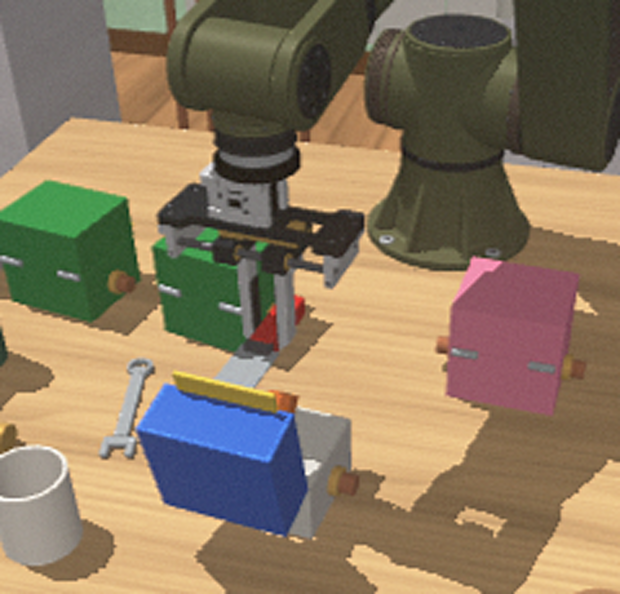

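The cover stands up with the orange head visible at (287,402) and the blade tip at the lip. I measure its angle by fitting the hood's top plane (57 mm from the hinge).

```bash
cat >> h.py <<'E'
def cover(c):
    q=(cloud(c)-np.array([613,-84.7,0]))@Ro.from_euler("z",-.113).as_matrix()
    h=cv2.cvtColor(c["color"],cv2.COLOR_RGB2HSV).astype(int)
    M=(h[...,0]>105)&(h[...,0]<130)&(h[...,1]>150)&(abs(q[...,1])<75)&(abs(q[...,0])<220)&(c["range_z"]>0)
    b=q[M]-[52,0,72]; ts=np.arange(0,1.9,.01)
    n=[(abs(b[:,0]*np.sin(t)+b[:,2]*np.cos(t)-57.5)<3).sum() for t in ts]
    t=ts[int(np.argmax(n))];k=abs(b[:,0]*np.sin(t)+b[:,2]*np.cos(t)-57.5)<8
    f=np.polyfit(b[k,2],b[k,0],1); print("cover",t.round(2),max(n),len(b),"fit",round(np.pi/2+np.arctan(f[0]),3))
E
python3 - <<'E'
from h import *
cover(dict(np.load("pics/scene4.npz")))
E
```

```text
cover 1.73 165 1011 fit 1.726
```

```bash
python3 -m creep '.4 0 0 0 0 0;.8 0 0 0 0 0;.8 0 0 0 0 0;.8 0 0 0 0 0;.8 0 0 0 0 0;.3 0 0 0 0 0;0 0 0 0 0 0'
python3 - <<'E'
from h import *
cover(manip.camera("scene"))
plan([438.2,327.3,187.6],[np.pi,0,np.pi-.183],13)
E
```

```text
clock: 15.15
eef_pos: [440.0, -64.6, 188.0]
eef_rot: [-3.141, 0.001, 3.029]
wrist_force: [1.4, 0.1, -0.5]
finger_gap: 23.5
finger_force: 50.0
cover 1.73 163 1002 fit 1.724
13 rows: [ 1.131e-01  7.453e-01  4.000e-04 -0.000e+00  0.000e+00  1.700e-03] mm/row 30.2 deg/row 0.31
```

```bash
python3 -m creep '.113 .745 0 0 0 .0017;.113 .745 0 0 0 .0017;.113 .745 0 0 0 .0017;.113 .745 0 0 0 .0017;.113 .745 0 0 0 .0017;.113 .745 0 0 0 .0017;.113 .745 0 0 0 .0017;.113 .745 0 0 0 .0017;.113 .745 0 0 0 .0017;.113 .745 0 0 0 .0017;.113 .745 0 0 0 .0017;.113 .745 0 0 0 .0017;.113 .745 0 0 0 .0017;0 0 .4 0 0 0;0 0 .8 0 0 0;0 0 .9 0 0 0;0 0 .9 0 0 0;0 0 .7 0 0 0;0 0 .4 0 0 0;0 0 0 0 0 0' && python3 -m creep '0 0 .2 0 0 0;0 0 .15 0 0 0;0 0 0 0 0 0'
python3 - <<'E'
from h import *
st()
E
```

```text
clock: 17.7
eef_pos: [437.1, 326.7, 22.5]
eef_rot: [-3.14, -0.001, 2.96]
wrist_force: [0.7, -0.6, -1.5]
finger_gap: 23.7
finger_force: 50.0
clock: 18.08
eef_pos: [437.2, 327.2, 9.4]
eef_rot: [-3.141, -0.0, 2.96]
wrist_force: [-0.6, -0.4, -0.8]
finger_gap: 23.5
finger_force: 50.0
{'clock': 18.075, 'joints': [0.575, 0.534, 1.695, 0.0, 0.912, -0.814], 'eef_pos': [437.219, 327.212, 9.396], 'eef_rot': [-3.141, -0.0, 2.96], 'wrist_force': [-0.612, -0.416, -0.811], 'finger_gap': 23.544, 'finger_force': 49.999}
```

```bash
python3 -m creep '0 0 .07 0 0 0;0 0 .06 0 0 0;0 0 0 0 0 0;0 0 0 0 0 0' && python3 -m creep '0 0 0 0 0 0;0 0 0 0 0 0;0 0 0 0 0 0;0 0 0 0 0 0' .36 && python3 -m creep '0 0 -.3 0 0 0;0 0 -.7 0 0 0;0 0 -1 0 0 0;0 0 -1 0 0 0;0 0 -1 0 0 0;0 0 -.8 0 0 0;0 0 0 0 0 0'
python3 - <<'E'
from h import *
# head: axis in housing frame, grip point 90 from foot; mouth at 60
ax=np.array([-np.sin(.7),0,np.cos(.7)]);H=Ro.from_euler("z",-.113);O=np.array([613,-84.7,0])
g=np.array([-10,0,72])+30*ax
W=lambda p:O+H.apply(p)
yt=np.pi-.113
# tool z = -ax, tool y = along housing y
z=-ax
for sgn in(1,-1):
    y=np.array([0,sgn,0]);x=np.cross(y,z);R=H*Ro.from_matrix(np.c_[x,y,z]);print(sgn,R.as_euler("xyz").round(4),"grasp->TCP",W(g-19*ax).round(1),"standoff",W(g+(100-19)*ax).round(1))
c=manip.camera("scene");np.savez("pics/scene5.npz",**c);cover(c)
P=cloud(c);q=(P-O)@H.as_matrix();hs=cv2.cvtColor(c["color"],cv2.COLOR_RGB2HSV).astype(int)
M=(hs[...,0]>3)&(hs[...,0]<16)&(hs[...,1]>190)&(abs(q[...,1])<30)&(q[...,2]>75)&(q[...,0]<0)&(q[...,0]>-100)
t=manip.camera("top");np.savez("pics/top5.npz",**t);q2=(cloud(t)-O)@H.as_matrix();h2=cv2.cvtColor(t["color"],cv2.COLOR_RGB2HSV).astype(int)
M2=(h2[...,0]>3)&(h2[...,0]<16)&(h2[...,1]>190)&(abs(q2[...,1])<30)&(q2[...,2]>75)&(q2[...,0]<0)&(q2[...,0]>-100)
for n,b in(("scene",q[M]),("top",q2[M2])):
    if len(b):
        d=b-np.array([-10,0,72]);al=d@ax;pe=d@np.array([np.cos(.7),0,np.sin(.7)])
        print(n,len(b),"along",np.percentile(al,[2,98]).round(1),"perp",np.percentile(pe,[2,98]).round(1),"y",np.percentile(b[:,1],[2,98]).round(1))
cv2.imwrite("pics/c5.png",np.hstack([cv2.resize(c["color"][180:280,180:280,::-1],(400,400)),cv2.resize(t["color"][130:230,270:370,::-1],(400,400))]))
E
```

```text
clock: 18.58
eef_pos: [437.5, 327.4, 4.6]
eef_rot: [3.141, 0.0, 2.96]
wrist_force: [-0.7, -1.0, 2.9]
finger_gap: 23.7
finger_force: 50.0
clock: 19.08
eef_pos: [437.3, 327.3, 4.3]
eef_rot: [-3.142, -0.0, 2.96]
wrist_force: [-0.6, 0.6, 0.4]
finger_gap: 58.6
finger_force: 0.0
clock: 19.95
eef_pos: [438.0, 327.7, 199.5]
eef_rot: [3.138, 0.004, 2.96]
wrist_force: [0.0, -0.4, 0.3]
finger_gap: 60.4
finger_force: 0.0
1 [3.1416 0.7    3.0286] grasp->TCP [596.  -82.8  80.4] standoff [532.  -75.5 156.9]
-1 [ 3.1416 -0.7    -0.113 ] grasp->TCP [596.  -82.8  80.4] standoff [532.  -75.5 156.9]
cover 1.73 154 989 fit 1.724
scene 2 along [32.3 32.9] perp [ 9.5 10.7] y [10.8 13. ]
top 97 along [ 7.5 48.4] perp [-11.5  14.1] y [-11.5  10.9]
```

View pics/c5.png

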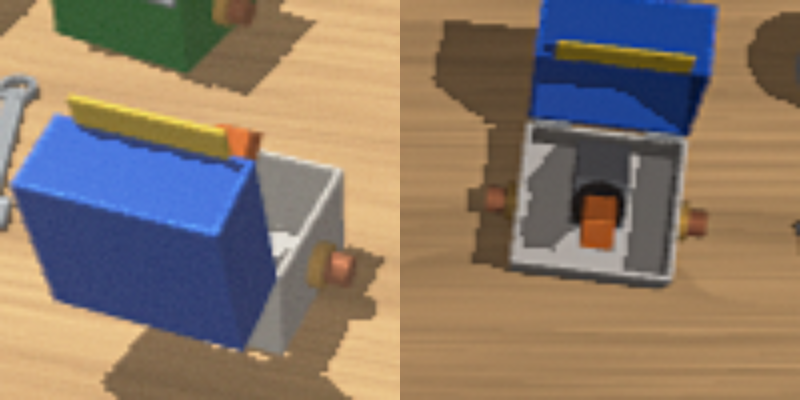

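The top view (right half) shows the orange head at (598,220) in the open housing; it measures along 7–48 mm, perpendicular ±13 mm and y ±11 mm. That matches the model to about 1 mm. The cover is still at 1.73 rad and the scraper is down.

Run:
```python
from h import *
ax=np.array([-np.sin(.7),0,np.cos(.7)]);H=Ro.from_euler("z",-.113);O=np.array([613,-84.7,0])
T=O+H.apply(np.array([-10,0,72])+114*ax);print(T)
plan(T,[np.pi,.7,np.pi-.113],16)
h=cv2.cvtColor(dict(np.load("pics/top5.npz"))["color"],cv2.COLOR_RGB2HSV)
```

```text
[530.09134492 -75.29124103 159.19200935]
16 rows: [-2.110e-01 -6.007e-01  1.318e-01 -5.000e-04 -1.390e-02 -1.300e-03] mm/row 26.0 deg/row 2.52
```

```bash
python3 -m creep '-.211 -.601 .132 -.0005 -.0139 -.0013;-.211 -.601 .132 -.0005 -.0139 -.0013;-.211 -.601 .132 -.0005 -.0139 -.0013;-.211 -.601 .132 -.0005 -.0139 -.0013;-.211 -.601 .132 -.0005 -.0139 -.0013;-.211 -.601 .132 -.0005 -.0139 -.0013;-.211 -.601 .132 -.0005 -.0139 -.0013;-.211 -.601 .132 -.0005 -.0139 -.0013;-.211 -.601 .132 -.0005 -.0139 -.0013;-.211 -.601 .132 -.0005 -.0139 -.0013;-.211 -.601 .132 -.0005 -.0139 -.0013;-.211 -.601 .132 -.0005 -.0139 -.0013;-.211 -.601 .132 -.0005 -.0139 -.0013;-.211 -.601 .132 -.0005 -.0139 -.0013;-.211 -.601 .132 -.0005 -.0139 -.0013;-.211 -.601 .132 -.0005 -.0139 -.0013;0 0 0 0 0 0;0 0 0 0 0 0'
python3 - <<'E'
from h import *
plan([530.1,-75.3,159.2],[np.pi,.7,np.pi-.113],1);st()
E
```

```text
clock: 22.3
eef_pos: [529.9, -74.9, 158.2]
eef_rot: [3.139, 0.697, 3.027]
wrist_force: [0.3, 0.9, 0.0]
finger_gap: 60.1
finger_force: 0.0
1 rows: [-0.0217 -0.0102 -0.015   0.0004 -0.0009 -0.0005] mm/row 1.1 deg/row 0.2
{'clock': 22.3, 'joints': [-0.256, 0.019, 2.133, 0.306, 0.312, -1.971], 'eef_pos': [529.868, -74.861, 158.182], 'eef_rot': [3.139, 0.697, 3.027], 'wrist_force': [0.288, 0.876, 0.001], 'finger_gap': 60.051, 'finger_force': 0.0}
```

```bash
python3 -m creep '-.022 -.01 .25 0 -.001 0;0 0 .4 0 0 0;0 0 .5 0 0 0;0 0 .5 0 0 0;0 0 .4 0 0 0;0 0 .25 0 0 0;0 0 .18 0 0 0;0 0 0 0 0 0;0 0 0 0 0 0'
python3 - <<'E'
from h import *
ax=np.array([-np.sin(.7),0,np.cos(.7)]);H=Ro.from_euler("z",-.113);O=np.array([613,-84.7,0])
plan(O+H.apply(np.array([-10,0,72])+14*ax),[np.pi,.7,np.pi-.113],1);st()
E
```

```text
clock: 23.42
eef_pos: [594.6, -82.8, 83.8]
eef_rot: [3.14, 0.702, 3.028]
wrist_force: [0.6, 0.3, -0.9]
finger_gap: 59.8
finger_force: 0.0
1 rows: [ 0.0262  0.0041  0.0125  0.0004  0.0007 -0.0002] mm/row 1.2 deg/row 0.15
{'clock': 23.425, 'joints': [-0.236, 0.301, 2.024, 0.596, 0.143, -2.255], 'eef_pos': [594.556, -82.775, 83.765], 'eef_rot': [3.14, 0.702, 3.028], 'wrist_force': [0.555, 0.284, -0.93], 'finger_gap': 59.78, 'finger_force': 0.0}
```

```bash
python3 -m creep '.026 0 .012 0 0 0;0 0 0 0 0 0;0 0 0 0 0 0;0 0 0 0 0 0;0 0 0 0 0 0' 1 40 && python3 -m creep '0 0 -.1 0 0 0;0 0 -.2 0 0 0;0 0 -.25 0 0 0;0 0 -.25 0 0 0;0 0 -.25 0 0 0;0 0 -.25 0 0 0;0 0 -.25 0 0 0;0 0 -.25 0 0 0;0 0 -.25 0 0 0;0 0 -.25 0 0 0;0 0 -.2 0 0 0;0 0 0 0 0 0'
python3 - <<'E'
from h import *
st()
E
```

```text
clock: 24.05
eef_pos: [594.1, -82.9, 82.7]
eef_rot: [3.14, 0.702, 3.028]
wrist_force: [-0.5, -0.0, 1.7]
finger_gap: 25.8
finger_force: 40.0
clock: 25.55
eef_pos: [529.9, -75.7, 159.5]
eef_rot: [3.14, 0.703, 3.028]
wrist_force: [-0.1, 0.1, -1.4]
finger_gap: 25.3
finger_force: 40.0
{'clock': 25.55, 'joints': [-0.258, 0.015, 2.135, 0.318, 0.308, -1.985], 'eef_pos': [529.854, -75.738, 159.529], 'eef_rot': [3.14, 0.703, 3.028], 'wrist_force': [-0.143, 0.129, -1.438], 'finger_gap': 25.268, 'finger_force': 39.997}
```

Run:
```python
from h import *
plan([500,-72,275],[np.pi,0,np.pi-.113],14)
```

```text
14 rows: [-0.0264  0.0007 -0.2159  0.      0.016  -0.    ] mm/row 8.7 deg/row 2.88
```

```bash
python3 -m creep '-.026 .001 -.216 0 .016 0;-.026 .001 -.216 0 .016 0;-.026 .001 -.216 0 .016 0;-.026 .001 -.216 0 .016 0;-.026 .001 -.216 0 .016 0;-.026 .001 -.216 0 .016 0;-.026 .001 -.216 0 .016 0;-.026 .001 -.216 0 .016 0;-.026 .001 -.216 0 .016 0;-.026 .001 -.216 0 .016 0;-.026 .001 -.216 0 .016 0;-.026 .001 -.216 0 .016 0;-.026 .001 -.216 0 .016 0;-.026 .001 -.216 0 .016 0;0 0 0 0 0 0;0 0 0 0 0 0;0 0 0 0 0 0;0 0 0 0 0 0'
python3 - <<'E'
from h import *
plan([500,-72,275],[np.pi,0,np.pi-.113],1);st()
c=manip.camera("scene");t=manip.camera("top");np.savez("pics/scene6.npz",**c);np.savez("pics/top6.npz",**t);cover(c)
cv2.imwrite("pics/c6.png",np.hstack([cv2.resize(c["color"][60:260,150:350,::-1],(400,400)),cv2.resize(t["color"][110:290,170:390,::-1],(400,400))]))
# cartridge in tool frame: steel/collar/foot below TCP
P=cloud(c);s=manip.read_state();q=P-s["eef_pos"]
M=(abs(q[...,0])<40)&(abs(q[...,1])<40)&(q[...,2]<15)&(q[...,2]>-85)&(c["range_z"]>0)
b=q[M];print(len(b),b.min(0).round(1))
for lo in range(-80,0,10):
    k=b[(b[:,2]>=lo)&(b[:,2]<lo+10)]
    if len(k)>3:print(lo,len(k),k.mean(0).round(1),np.ptp(k,0).round(0))
E
```

```text
clock: 27.8
eef_pos: [499.8, -71.9, 274.3]
eef_rot: [3.14, -0.001, 3.029]
wrist_force: [0.1, 0.5, -1.0]
finger_gap: 25.6
finger_force: 40.0
1 rows: [-0.0052 -0.0026 -0.0176  0.0004 -0.0004  0.    ] mm/row 0.7 deg/row 0.1
{'clock': 27.8, 'joints': [-0.216, 0.154, 1.54, 0.001, 1.449, -1.674], 'eef_pos': [499.803, -71.871, 274.296], 'eef_rot': [3.14, -0.001, 3.029], 'wrist_force': [0.127, 0.461, -1.014], 'finger_gap': 25.577, 'finger_force': 39.996}
cover 1.72 164 1000 fit 1.716
378 [-17.8 -24.6 -71.9]
-80 7 [  6.1   5.4 -70.8] [16. 24.  2.]
-70 37 [  7.6   4.5 -64.5] [22. 28.  9.]
-60 35 [  7.8   2.9 -55.1] [19. 28. 10.]
-50 34 [  8.6   3.  -45.6] [15. 26.  9.]
-40 42 [  8.5   4.  -35.3] [16. 26. 10.]
-30 35 [  8.9   3.6 -24.5] [17. 25.  9.]
-20 22 [ 11.4   4.2 -15.1] [17. 31. 10.]
-10 82 [ 8.9  4.4 -5.4] [40. 43.  9.]
```

View pics/c6.png

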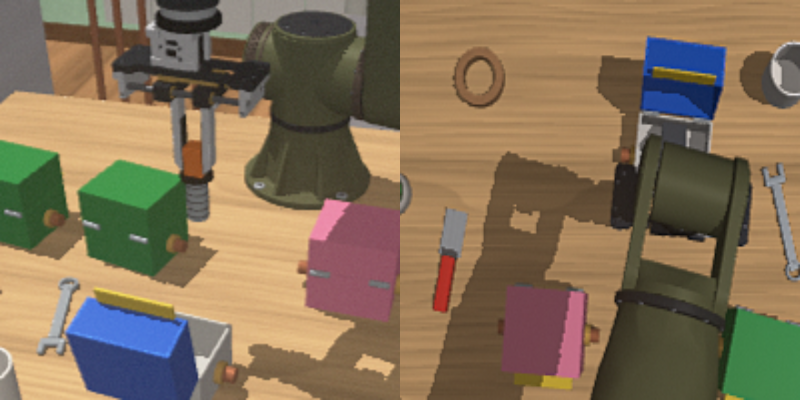

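The cartridge hangs upright in the gripper, foot at (197,215) in the left half, about 200 mm above the worktop with less than 3° of tilt. The cover is still open (1.72 rad), the scraper lies on the worktop (450,260 in the right half), and the bystanders in view look undisturbed.

```bash
python3 -c "
from cell import manip
print(manip.read_state()['qd'].round(3)); print(manip.sign_off())"
```

```text
[ 0.    -0.001 -0.002 -0.     0.001 -0.   ]
the job is handed in; nothing more can be done
None
```

The job is handed in at about 28 s: I levered the cover open to about 1.72 rad with the scraper blade and laid the scraper back on the worktop. The cartridge is held still and upright (under 3° of tilt), its foot about 200 mm above the worktop.

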